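# Swing the milk pan's handle in to its parking stripe

### The arm

A 6-joint arm with a two-finger parallel gripper is mounted at the origin on the work surface. World frame = base frame: x ahead of the robot, y to its left, z up, the work surface at z = 0. Lengths are in m, angles in rad, forces in N, time in s.
With the tool pointing down it reaches from about 0.375 to 0.975 m from the base axis. Payload 3.8 kg.
Tool frame: the origin (TCP) lies at the centre of the arm's flange, where the gripper is bolted on; the fingertips stand 166 mm ahead of it and the grasp point (between the pads) lies 147 mm ahead of it; z points along the fingers, y is the direction in which the jaws open and shut (so a half turn about z gives the same grasp; the last joint's range is limited). The gripper opens to 88 mm and grips with 3 to 60 N. Pads are 18 mm wide; open, the fingers measure 123 mm over their backs; the gripper's body (75 mm by 187 mm) begins 45 mm behind the grasp point.
Start: joints at [1.256, 0.264, 1.604, -0, 1.274, -0.037], TCP at [0.185, 0.649, 0.405] pointing down, gripper open.
Joint ranges: [-2.63, 2.63], [-0.94, 2.18], [0.31, 2.57], [-1.31, 4.45], [0, 2.66], [-2.55, 2.55]. Speed limits (rad/s): [2.57, 2.57, 3.14, 3.14, 3.14, 3.14].

### API

Orientations are given as a unit quaternion [w, x, y, z].
In Python, from cell import r gives the robot as it stands. The module is installed in compiled form; this text tells all that it offers.
- The arm moves only by the tool jog_arm, never from a script. Its argument "deltas" is a list that holds one entry, the list of rows, each a list of 4 numbers: the shift along the tool's x, y, z in m, then the turn about the tool's z in degrees. In form: [[[dx, dy, dz, yaw], ...]]. A call has 1 to 12 rows; each row shifts and turns the pose as measured when the row begins, along the tool's axes as they then stand; what a row does not reach is not made up. A row lasts 1/12 s, in which the tool goes at most 41.7 mm and 7.16 degrees, less where a joint would pass 70% of its speed; a pose out of reach is approached as far as the arm can. A call with a gripper value outside its range is refused whole. "hand" is the closure in counts, from 0 (fully open) to 255 (shut), set as the call begins (left out, the last holds). The fingers move at their own pace and stop on an object; "force" is the grip in N (left out, the last holds). Time passes only in rows, so rows that do not move let the fingers close. It gives the time, the measured TCP pose, the force and the opening at its end, in the units of the state.
- r.read_state(): the state, without advancing time (a new reading comes with each control period).
- r.grab_frame(name): name is "scene" or "top" or "wrist"; returns a dict with "color" (400x640x3 uint8, red, green, blue), "depth" (400x640 float32, m along the optical axis (not along the pixel's ray), 0 where there is no reading), "fov_y" (degrees; the focal length in pixels is half the picture's height over the tangent of half this angle, whatever the lens; pixels are square), "cx", "cy" (the principal point, pixels), "dist" ([k1, k2, p1, p2, k3] as OpenCV has them; the pictures are not rectified), "rvec" (rotation vector, rad) and "tvec" (3), from world to camera coordinates, as OpenCV has them; the wrist camera has in their place "tool_from_camera" (4x4, takes a point from camera to tool coordinates, whose origin is the TCP and whose axes are the flange's). Camera axes: x right, y down, z forward; pixel columns grow to the right and rows downward; lengths in m; the calibration is good to about 2 mm. A picture is of the moment at which its call begins: read the wrist's pose just before it.
- r.job_done(): hands the job in, once; it reports no verdict.
Trained networks look in a picture, given as the dict that the camera call returned (one of the last four; its "shot" number tells which), for a name from the list of things; names that differ only in an ending like _2 or _b are one class to them, and where a whole thing is asked for, a point or a joint stands for the part that bears it (a point fixed in the world has none). Each returns a list of dicts, best first, with "confidence" (0 to 1); they miss things now and then, are a little off and sometimes report something else, mostly with a low value. They report only what shows in the picture. A call takes as long as a camera call.
- r.search_frame(picture, name): "box" ([left, top, right, bottom] in pixels, round what is visible of it).
- r.masks_of(picture, name): "region" (400x640 bool, what is visible of it) and "box" ([left, top, right, bottom] in pixels, round what is visible of it).
- r.mark_of(picture, name): "position" ([column, row] in pixels: a listed point, or the origin of a listed thing).
The state is a dict: "time": time; "joints": joint angles; "joint_velocities": joint speeds; "effort": joint torques, N m; "tcp_pos": TCP position; "orientation": TCP orientation; "force": force on the tool from outside, world axes, zero at the start; "torque": the same for the moment, N m; "width": opening from 0.0 (shut) to 1.0 (fully open).
Only numpy, scipy, OpenCV 4.12 (cv2) and the standard library are available. Lean on these libraries where they do the work, as an engineer would, in place of code of your own. Each camera call takes 0.05 s, during which the arm holds its last target.

### The job

The milk pan's wooden handle sticks out over the front edge of the hob, where someone will catch it. Swing the handle inward until it lies over the yellow stripe beside its ring, with the pan still standing on the hob inside its own white ring: turn it in place, do not lift it. Leave the blue skillet and everything else on the counter where it stands, and let go.

Things in the scene. Friction and masses are not known exactly. Their poses are not given: they have to be found in the camera images.
- hob: Black-topped induction hob with steel sides, 340 (x) x 620 (y) x 60 mm high, fixed. Origin at the centre of its underside; at yaw 0 its front edge faces -x, to the robot. Printed on its top: two white rings, 88 mm radius, side by side, and beside each an yellow stripe, 95 x 40 mm, running radially 95 to 190 mm from the ring's centre, 50 degrees from straight-to-front towards the hob's middle.
- ring_left (a point): Centre of the hob's left (+y) white ring, on the hob's top surface, at (-30, +160, 60) mm in the hob's frame. The milk pan starts on one ring, the skillet on the other; which is which varies.
- ring_right (a point): Centre of the right (-y) white ring, at (-30, -160, 60) mm in the hob's frame.
- park_left (a point): Outer end of the left ring's yellow stripe on its centre line, on the hob's top, 190 mm from ring_left: the end of the handle of a pan on the left ring belongs above it.
- park_right (a point): The same for the right ring: outer end of its yellow stripe, 190 mm from ring_right.
- milk_pan: Loose empty steel milk pan, 0.45 to 0.8 kg, 130 mm across, 75 mm high, flat on the hob. Origin at the centre of its underside; its one long handle points along its own +x, at the start to the hob's front, up to 0.3 rad to either side. Held by friction only, so it goes where its handle is moved: to turn it in place, move the gripped handle along an arc about this origin.
- handle_mid (a point): Middle of the pan's wooden handle (centre of its section), 140 mm from the pan's axis, 62 mm above its underside. The handle is a straight level bar 100 mm long, 22 mm wide, 18 mm thick, from 90 to 190 mm off the axis; its underside is 53 mm above the hob's top. Free space under and beside it.
- handle_end (a point): Outer end of the wooden handle, 190 mm from the pan's axis, 62 mm above its underside.
- skillet: Loose blue enamelled skillet, 170 mm across, 40 mm high, on the other ring, with a dark steel handle along its +x pointing to the back (reaching 187 mm from its axis). Origin at the centre of its underside. Leave alone.
- espresso_cup: White ceramic espresso cup, 68 mm across, 58 mm high, on the counter in front of the hob on the left. Origin under its centre. Leave alone.
- catch_cup: Green plastic catch cup, 76 mm across, 75 mm high, on the counter to the left. Origin under its centre. Leave alone.
- jar: Amber glass jar with a clip lid, 90 mm across, 125 mm high, left of the hob. Origin under its centre. Leave alone.
- milk_jug: Steel milk jug with a handle, 84 mm across, 100 mm high, on the counter to the right. Origin under its centre. Leave alone.
- syrup: Green glass syrup bottle, 64 mm across, 200 mm high, right of the hob. Origin under its centre. Leave alone.

How it is judged:
At the end, for the whole second after the job is handed in: The milk pan stands flat and still on the hob, its centre within 25 mm of the centre of its ring, and the end of its handle is, seen from above, within 35 mm of the outer end of that ring's yellow stripe (((horizontal distance between milk_pan and ring_left below 0.025 m and horizontal distance between handle_end and park_left below 0.035 m) or (horizontal distance between milk_pan and ring_right below 0.025 m and horizontal distance between handle_end and park_right below 0.035 m)) and angle between milk_pan's own z axis and vertical below 0.06 rad and z of milk_pan in the frame of hob below 0.064 m and linear speed of milk_pan below 0.01 m/s and angular speed of milk_pan below 0.05 rad/s); the robot touches nothing.
It fails at once if the milk pan is lifted more than 20 mm off the hob, or tipped by more than 0.25 rad (z of milk_pan in the frame of hob above 0.08 m or angle between milk_pan's own z axis and vertical above 0.25 rad).
It fails at once if the milk pan is dragged more than 60 mm from where it stood (distance of milk_pan from where it was at the start of the episode above 0.06 m).
It fails at once if the skillet, a cup, the jug, the jar or the bottle is shifted by more than 20 mm (distance of any of skillet, espresso_cup, catch_cup, jar, milk_jug, syrup from where it was at the start of the episode above 0.02 m).
It also fails if it takes over 35 s, if anything falls off the work surface, if the arm or the gripper's body presses on something with over 40 N, if the wrist force passes 120 N, or if a joint passes its speed limit or range.

## Working session

There is one attempt and no reset: what is moved stays moved. The work goes in short steps, Python scripts to look and compute and a tool call to move; the robot and the scene stay as the last step left them, time stands still between calls to the robot, and variables do not carry over. Pictures are saved under pics/ and viewed, and the job is handed in when it is done.

Besides the shell and the picture viewer there is one more tool, called after ">>>" as name(argument=value, ...) on one line, values as JSON. jog_arm: Moves the arm, as the interface text tells. Its arguments: {"type":"object","properties":{"deltas":{"type":"array"},"hand":{"type":"number"},"force":{"type":"number"}},"required":["deltas"]}

```bash
mkdir -p pics; cat > h.py <<'E'
import numpy as np, cv2
from cell import r
def K(f):
    fl=200/np.tan(np.radians(f["fov_y"])/2); return np.array([[fl,0,f["cx"]],[0,fl,f["cy"]],[0,0,1.]])
def pose(f,st=None):
    if "rvec" in f:
        R=cv2.Rodrigues(np.array(f["rvec"],float))[0]; t=np.array(f["tvec"],float); return R.T, -R.T@t
    w,x,y,z=st["orientation"]
    from scipy.spatial.transform import Rotation as Ro
    Rt=Ro.from_quat([x,y,z,w]).as_matrix(); T=np.array(f["tool_from_camera"])
    return Rt@T[:3,:3], Rt@T[:3,3]+np.array(st["tcp_pos"])
def ray(f,px,st=None):
    p=cv2.undistortPoints(np.array([[px]],float),K(f),np.array(f["dist"],float))[0,0]
    R,o=pose(f,st); return o,R@np.array([p[0],p[1],1.])
def atz(f,px,z,st=None):
    o,d=ray(f,px,st); return o+d*(z-o[2])/d[2]
def dep(f,px,st=None):
    o,d=ray(f,px,st); c,rw=int(round(px[0])),int(round(px[1])); return o+d*f["depth"][rw,c]
def proj(f,P,st=None):
    R,o=pose(f,st); 
    return cv2.projectPoints(np.array(P,float).reshape(-1,3),cv2.Rodrigues(R.T)[0],-R.T@o,K(f),np.array(f["dist"],float))[0].reshape(-1,2)
def save(f,n): cv2.imwrite(n,f["color"][:,:,::-1])
E
python3 - <<'E'
from h import *
st=r.read_state(); print(st)
H={"hob":0,"ring_left":.06,"ring_right":.06,"park_left":.06,"park_right":.06,"milk_pan":.06,"handle_mid":.122,"handle_end":.122,"skillet":.06,"espresso_cup":0,"milk_jug":0,"catch_cup":0,"jar":0,"syrup":0}
for n in ["top","scene"]:
    f=r.grab_frame(n); save(f,f"pics/{n}0.png"); print(n,pose(f)[1])
    for k,z in H.items():
        m=r.mark_of(f,k)
        for q in m[:2]: print(k,np.round(q["position"],1),round(q["confidence"],2),np.round(atz(f,q["position"],z),3))
E
```

```text
{'time': 0.0, 'joints': array([ 1.25608452e+00,  2.64733618e-01,  1.60534288e+00,  8.40047162e-06,
        1.27368012e+00, -3.68790578e-02]), 'joint_velocities': array([-0.00058538,  0.00014906, -0.00112109,  0.00075782, -0.00045624,
        0.00051781]), 'effort': array([ 8.16440806e-04, -5.02107060e+01, -3.56876814e+01,  7.28318025e-02,
        2.93402444e-02, -1.81714177e-04]), 'tcp_pos': array([0.18501756, 0.64880259, 0.40341757]), 'orientation': array([-1.93182952e-04,  1.38471152e-01,  9.90365877e-01, -1.06460771e-03]), 'force': array([ 0.66378905, -0.29661223,  0.55201893]), 'torque': array([-0.03266817, -0.02409135,  0.0455796 ]), 'width': 1.001968947957842}
top [ 0.19854324 -0.00415416  1.57459971]
hob [329.1 169.1] 0.7 [ 0.63 -0.02  0.  ]
ring_right [370.4 177. ] 0.75 [ 0.581 -0.165  0.06 ]
ring_right [363.8 204.5] 0.37 [ 0.482 -0.137  0.06 ]
park_left [320.6 207. ] 0.67 [0.478 0.015 0.06 ]
park_right [330.7 205.1] 0.71 [ 0.483 -0.021  0.06 ]
milk_pan [372.5 173. ] 0.83 [ 0.595 -0.173  0.06 ]
milk_pan [456.  179.5] 0.28 [ 0.563 -0.47   0.06 ]
handle_mid [361.3 206. ] 0.86 [
[... 705 characters left out ...]
06 ]
park_left [315.2 212.1] 0.84 [0.49  0.003 0.06 ]
park_right [311.9 209.6] 0.72 [ 0.477 -0.011  0.06 ]
milk_pan [259.5 225.7] 0.98 [ 0.598 -0.16   0.06 ]
handle_mid [279.6 191.4] 0.93 [ 0.48  -0.121  0.122]
handle_mid [253.5 227.7] 0.46 [ 0.689 -0.146  0.122]
handle_end [285.5 186.7] 0.87 [ 0.447 -0.109  0.122]
handle_end [354.1 237.5] 0.71 [0.681 0.153 0.122]
skillet [357.9 236.1] 0.81 [0.593 0.158 0.06 ]
espresso_cup [401.2 201.5] 0.87 [0.279 0.29  0.   ]
milk_jug [192.  192.9] 0.65 [ 0.367 -0.507  0.   ]
catch_cup [453.5 223.2] 0.95 [0.384 0.473 0.   ]
jar [190.  190.6] 0.58 [ 0.352 -0.522  0.   ]
jar [474. 255.] 0.56 [0.546 0.524 0.   ]
syrup [172.6 226.1] 0.62 [ 0.579 -0.483  0.   ]
```

```bash
python3 - <<'E'
from h import *
f=r.grab_frame("top")
c=f["color"][130:270,170:480,::-1]; cv2.imwrite("pics/topcrop.png",cv2.resize(c,None,fx=2.58,fy=2.58,interpolation=cv2.INTER_CUBIC))
E
```

```text
(no output)
```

View pics/scene0.png

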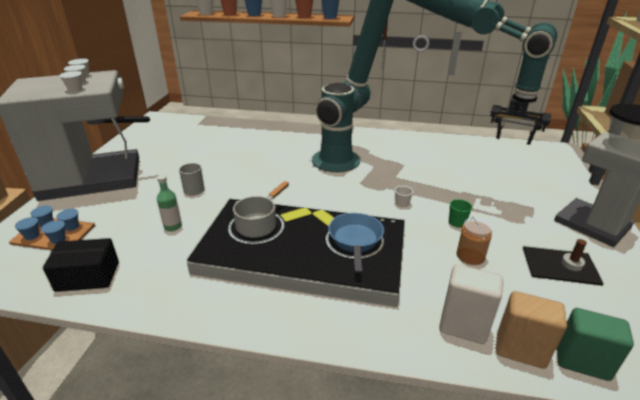

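View pics/top0.png

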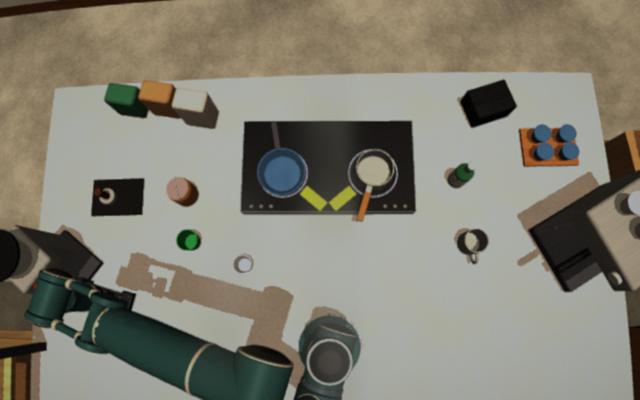

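```bash
cat > m.py <<'E'
from h import *
def hob(f,st=None):
    hsv=cv2.cvtColor(f["color"],cv2.COLOR_RGB2HSV)
    return hsv
E
python3 - <<'E'
from h import *
for n in ["top","scene"]:
    f=r.grab_frame(n)
    m=r.masks_of(f,"hob"); print(n,[(q["confidence"],q["box"],q["region"].sum()) for q in m])
    hsv=cv2.cvtColor(f["color"],cv2.COLOR_RGB2HSV)
    # yellow stripes
    y=((hsv[...,0]>22)&(hsv[...,0]<38)&(hsv[...,1]>130)&(hsv[...,2]>90)).astype(np.uint8)
    nn,l,s,c=cv2.connectedComponentsWithStats(y)
    for i in range(1,nn):
        if s[i,4]>30:
            pts=np.argwhere(l==i)[:,::-1].astype(float)
            W=np.array([atz(f,p,.06)[:2] for p in pts]); mu=W.mean(0); ev,V=np.linalg.eigh(np.cov(W.T)); print("yellow",c[i],s[i,4],mu.round(4),V[:,1].round(3),np.sqrt(12*ev).round(3))
    o=((hsv[...,0]>5)&(hsv[...,0]<20)&(hsv[...,1]>130)&(hsv[...,2]>70)).astype(np.uint8)
    nn,l,s,c=cv2.connectedComponentsWithStats(o)
    for i in range(1,nn):
        if s[i,4]>30:
            pts=np.argwhere(l==i)[:,::-1].astype(float)
            W=np.array([atz(f,p,.127)[:2] for p in pts]); mu=W.mean(0); ev,V=np.linalg.eigh(np.cov(W.T)); 
            if abs(mu[1]+.12)<.1: print("handle",c[i],s[i,4],mu.round(4),V[:,1].round(3),np.sqrt(12*ev).round(3))
    for k in ["milk_pan","skillet"]:
        for q in r.masks_of(f,k)[:2]: print(k,q["confidence"],q["box"],q["region"].sum())
E
```

```text
top [(0.88, [241.0, 118.6, 416.2, 214.9], np.int64(12453))]
yellow [312.93167702 197.71428571] 322 [0.5115 0.0408] [0.665 0.747] [0.042 0.095]
yellow [342.20063694 197.63694268] 314 [ 0.5088 -0.0621] [-0.611  0.791] [0.041 0.097]
yellow [  6.71428571 388.82857143] 35 [-0.1518  1.1522] [-0.388  0.922] [0.023 0.039]
handle [363.37688442 205.72361809] 199 [ 0.4655 -0.1293] [-0.945  0.328] [0.024 0.095]
milk_pan 0.64 [354.8, 154.7, 394.7, 220.0] 1428
skillet 0.71 [240.9, 122.0, 415.1, 212.8] 12610
skillet 0.61 [257.4, 121.8, 304.1, 194.5] 1933
scene [(0.71, [188.4, 197.7, 406.7, 304.8], np.int64(13633))]
yellow [306.74764151 214.80424528] 424 [ 0.5102 -0.0224] [-0.099  0.995] [0.066 0.175]
handle [278.8961039  188.92207792] 77 [ 0.4722 -0.1248] [-0.95   0.313] [0.018 0.089]
milk_pan 0.63 [238.0, 178.0, 288.3, 239.0] 1666
skillet 0.6 [331.5, 211.3, 387.1, 273.8] 1777
skillet 0.24 [188.2, 200.3, 403.4, 308.9] 13836
```

View pics/topcrop.png

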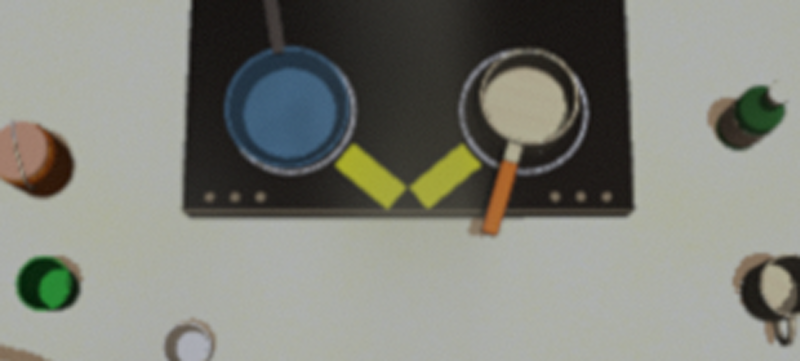

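>>> jog_arm(deltas=[[[-0.03, -0.026, 0, 0], [-0.03, -0.026, 0, 0], [-0.03, -0.026, 0, 0], [-0.03, -0.026, 0, 0], [-0.03, -0.026, 0, 0], [-0.03, -0.026, 0, 0], [-0.03, -0.026, 0, 0], [-0.03, -0.026, 0, 0], [-0.03, -0.026, 0, 0], [-0.03, -0.026, 0, 0], [-0.03, -0.026, 0, 0], [-0.03, -0.026, 0, 0]]], hand=0, force=25)

```text
time: 2.95
tcp_pos: [0.4518, 0.241, 0.4041]
orientation: [0.001, 0.131, 0.991, 0.004]
force: [1.2, -0.4, -1.1]
width: 0.996
```

>>> jog_arm(deltas=[[[-0.01, -0.033, 0, 0.3], [-0.01, -0.033, 0, 0.3], [-0.01, -0.033, 0, 0.3], [-0.01, -0.033, 0, 0.3], [-0.01, -0.033, 0, 0.3], [-0.01, -0.033, 0, 0.3], [-0.01, -0.033, 0, 0.3], [-0.01, -0.033, 0, 0.3], [-0.01, -0.033, 0, 0.3], [-0.01, -0.033, 0, 0.3], [0, 0, 0, 0]]])

```text
time: 3.87
tcp_pos: [0.4543, -0.126, 0.4057]
orientation: [0.008, 0.161, 0.987, 0.003]
force: [-0.1, 0.3, 0.3]
width: 1.0
```

```bash
cat > w.py <<'E'
from h import *
import sys
def meas(name):
    st=r.read_state(); f=r.grab_frame("wrist"); save(f,name)
    R,o=pose(f,st)
    w,x,y,z=st["orientation"]
    from scipy.spatial.transform import Rotation as Ro
    Rt=Ro.from_quat([x,y,z,w]).as_matrix()
    print("t",st["time"],"tcp",np.round(st["tcp_pos"],4),"xang",np.degrees(np.arctan2(Rt[1,0],Rt[0,0])).round(2),"z",Rt[:,2].round(4),"F",np.round(st["force"],1),"w",round(st["width"],3))
    hsv=cv2.cvtColor(f["color"],cv2.COLOR_RGB2HSV)
    for nm,lo,hi,z in [("yellow",22,38,.06),("handle",5,20,.131)]:
        b=((hsv[...,0]>lo)&(hsv[...,0]<hi)&(hsv[...,1]>120)&(hsv[...,2]>60)).astype(np.uint8)
        b=cv2.morphologyEx(b,cv2.MORPH_OPEN,np.ones((3,3)))
        nn,l,s,c=cv2.connectedComponentsWithStats(b)
        for i in range(1,nn):
            if s[i,4]>300:
                pts=np.argwhere(l==i)[:,::-1].astype(float)[::3]
                q=cv2.undistortPoints(pts[:,None],K(f),np.array(f["dist"],float))[:,0]
                d=(R@np.c_[q,np.ones(len(q))].T).T; W=(o+d*((z-o[2])/d[:,2])[:,None])[:,:2]
                mu=W.mean(0); ev,V=np.linalg.eigh(np.cov(W.T))
                rc=cv2.minAreaRect(W.astype(np.float32)*1000)
                v=V[:,1]*(-1 if V[0,1]>0 else 1)
                print(nm,c[i].round(),s[i,:4],mu.round(4),"ang",np.degrees(np.arctan2(v[1],v[0])).round(2),np.sqrt(12*ev).round(3),"rect",np.round(rc[0],1),np.round(rc[1],1))
    return f,st,Rt
if __name__=="__main__": 
    f,st,Rt=meas(sys.argv[1])
E
python3 w.py pics/w1.png
```

```text
t 3.8667 tcp [ 0.4543 -0.126   0.4057] xang 161.41 z [ 0.0165  0.0036 -0.9999] F [-0.1  0.3  0.3] w 1.0
yellow [483. 177.] [435 142  99  70] [0.5117 0.0418] ang -131.59 [0.043 0.098] rect [512.6  42.1] [98.  42.9]
yellow [402. 169.] [386 157  31  25] [ 0.4759 -0.0382] ang 99.87 [0.017 0.029] rect [480.2 -39.4] [21.2 29. ]
handle [318. 203.] [305 147  27 113] [ 0.4625 -0.1255] ang 161.29 [0.022 0.097] rect [ 464.3 -126.3] [21.8 98.7]
handle [107. 321.] [ 91 288  40  64] [ 0.5088 -0.3512] ang 140.76 [0.026 0.08 ] rect [ 508.4 -348.4] [31.4 76.1]
handle [528. 319.] [504 288  41  64] [0.6365 0.0277] ang -176.59 [0.025 0.083] rect [636.2  25.9] [77.8 30.2]
handle [579. 372.] [512 365 128  14] [0.7176 0.0693] ang -108.24 [0.017 0.124] rect [716.2  66.1] [131.9  16.7]
handle [372. 375.] [331 372  83   7] [ 0.6524 -0.1313] ang -109.03 [0.009 0.084] rect [ 652.3 -131.4] [83.5  7.7]
handle [466. 375.] [442 372  50   7] [ 0.6833 -0.0416] ang -110.19 [0.009 0.049] rect [683.6 -41. ] [50.7  7.7]
```

View pics/w1.png

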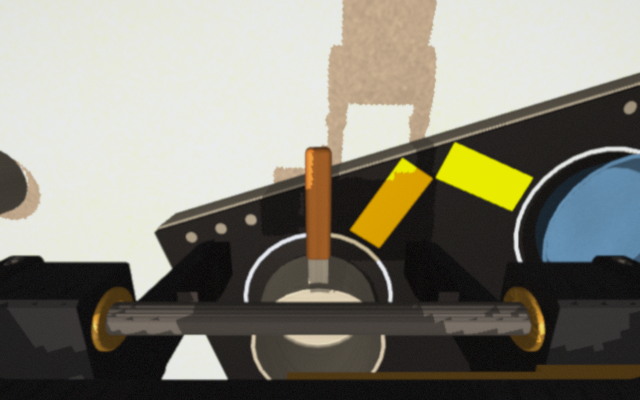

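>>> jog_arm(deltas=[[[-0.001, 0, 0.015, 0], [-0.001, 0, 0.015, 0], [-0.001, 0, 0.015, 0], [-0.001, 0, 0.015, 0], [-0.001, 0, 0.015, 0], [-0.001, 0, 0.015, 0], [0, 0, 0.014, 0], [0, 0, 0.012, 0], [0, 0, 0.01, 0], [0, 0, 0.005, 0], [0, 0, 0, 0]]])

```text
time: 4.83
tcp_pos: [0.4645, -0.116, 0.2722]
orientation: [0.011, 0.159, 0.987, 0.007]
force: [0.2, 0.1, 0.5]
width: 1.003
```

```bash
python3 w.py pics/w2.png
```

```text
t 4.8333 tcp [ 0.4645 -0.116   0.2722] xang 161.66 z [ 0.023   0.01   -0.9997] F [0.2 0.1 0.5] w 1.003
yellow [564. 211.] [489 157 151 103] [0.5105 0.0406] ang -130.79 [0.041 0.095] rect [512.7  42. ] [96.8 41.6]
handle [288. 237.] [261 174  54 129] [ 0.4425 -0.1185] ang 160.72 [0.021 0.057] rect [ 444.1 -119.2] [21.2 57.2]
handle [106. 320.] [ 91 289  39  63] [ 0.4539 -0.2079] ang 140.68 [0.012 0.038] rect [ 454.2 -207. ] [14.4 35.2]
handle [529. 319.] [506 288  38  64] [ 0.5149 -0.029 ] ang -178.23 [0.011 0.039] rect [514.8 -29.8] [37.9 13.5]
handle [297. 358.] [268 335  94  44] [ 0.5012 -0.1352] ang -141.28 [0.022 0.036] rect [ 503.1 -127.2] [43.4 24.9]
handle [576. 372.] [495 365 145  14] [ 0.5533 -0.0108] ang -107.89 [0.008 0.065] rect [551.7 -14.5] [71.  8.]
```

View pics/w2.png

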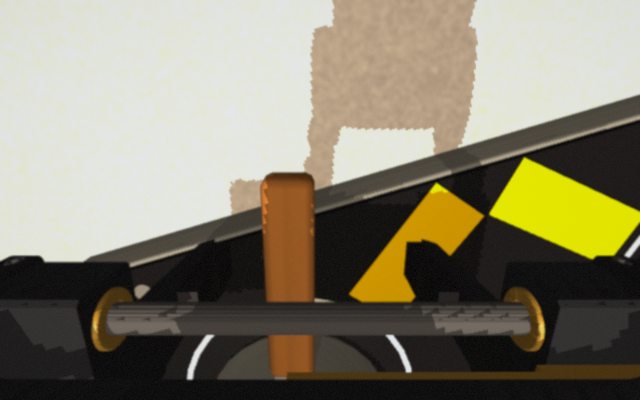

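>>> jog_arm(deltas=[[[0, -0.006, 0.002, 0], [0, -0.006, 0.002, 0], [0, 0, 0, 0]]])

```text
time: 5.13
tcp_pos: [0.4617, -0.128, 0.2702]
orientation: [0.012, 0.158, 0.987, 0.006]
force: [0.3, 0.0, -0.6]
width: 0.998
```

```bash
python3 w.py pics/w3.png
```

```text
t 5.1333 tcp [ 0.4617 -0.128   0.2702] xang 161.77 z [ 0.0267  0.0088 -0.9996] F [ 0.3  0.  -0.6] w 0.998
yellow [581. 209.] [510 155 130 104] [0.5087 0.0372] ang -135.18 [0.04  0.089] rect [512.6  41.9] [96.8 41.6]
yellow [494. 218.] [485 203  21  33] [ 0.4967 -0.017 ] ang 155.73 [0.01  0.018] rect [497.8 -16. ] [11.5 21.9]
handle [317. 236.] [291 170  55 133] [ 0.4426 -0.1189] ang 161.14 [0.021 0.057] rect [ 444.  -119.5] [21.1 57.9]
handle [107. 319.] [ 91 288  40  64] [ 0.4504 -0.2178] ang 140.58 [0.012 0.037] rect [ 451.1 -217.1] [14.3 35. ]
handle [528. 319.] [506 288  39  64] [ 0.5106 -0.0424] ang -177.5 [0.012 0.038] rect [510.5 -43.2] [14.3 37. ]
handle [319. 358.] [287 335  79  44] [ 0.5003 -0.1373] ang -153.28 [0.024 0.029] rect [ 501.  -133.6] [36.8 24.7]
handle [578. 372.] [509 365 131  14] [ 0.5487 -0.023 ] ang -107.77 [0.008 0.059] rect [547.9 -24.7] [62.5  7.9]
handle [420. 375.] [384 372  74   7] [ 0.5256 -0.0951] ang -109.55 [0.004 0.035] rect [525.5 -95.1] [34.7  3.6]
```

>>> jog_arm(deltas=[[[0, 0, 0, 0], [0, 0, 0, 0], [0, 0, 0, 0], [0, 0, 0, 0], [0, 0, 0, 0], [0, 0, 0, 0]]], hand=255, force=15)

```text
time: 5.68
tcp_pos: [0.4625, -0.1289, 0.2723]
orientation: [0.014, 0.16, 0.987, 0.006]
force: [0.0, -0.6, -0.7]
width: 0.572
```

```bash
python3 w.py pics/w4.png | head -5; python3 -c "
from h import *
f=r.grab_frame('scene');save(f,'pics/s4.png')"
```

```text
t 5.6833 tcp [ 0.4625 -0.1289  0.2723] xang 161.61 z [ 0.0306  0.0079 -0.9995] F [ 0.  -0.6 -0.7] w 0.572
yellow [581. 205.] [509 151 131 107] [0.5094 0.0378] ang -135.71 [0.041 0.09 ] rect [512.7  42. ] [96.9 41.6]
yellow [493. 214.] [484 199  21  33] [ 0.4968 -0.0175] ang 155.06 [0.01  0.019] rect [498.  -16.4] [11.1 22. ]
handle [319. 233.] [292 165  55 138] [ 0.4438 -0.1195] ang 161.56 [0.021 0.06 ] rect [ 445.5 -120. ] [21.2 61. ]
handle [184. 321.] [174 289  27  63] [ 0.4643 -0.1894] ang 147.87 [0.008 0.036] rect [ 464.7 -188.4] [10.2 33.8]
```

View pics/s4.png

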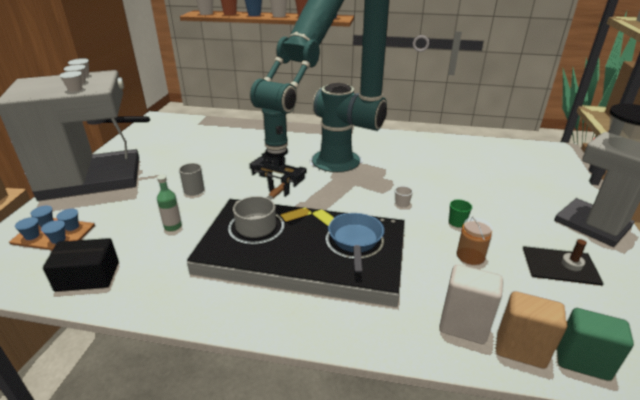

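>>> jog_arm(deltas=[[[0, 0, 0.002, 0], [0, 0, 0.001, 0], [0, 0, 0.0, 0], [0, 0, 0, 0], [0, 0, 0, 0], [0, 0, 0, 0]]])

```text
time: 6.28
tcp_pos: [0.4626, -0.1288, 0.2689]
orientation: [0.014, 0.16, 0.987, 0.006]
force: [-0.5, -0.8, 0.2]
width: 0.249
```

```bash
python3 w.py pics/w5.png | head -5
```

```text
t 6.2833 tcp [ 0.4626 -0.1288  0.2689] xang 161.63 z [ 0.0302  0.008  -0.9995] F [-0.5 -0.8  0.2] w 0.249
yellow [583. 206.] [512 152 128 108] [0.5085 0.0366] ang -136.58 [0.041 0.088] rect [512.6  42. ] [97.  41.6]
yellow [495. 216.] [486 201  22  33] [ 0.4968 -0.0176] ang 156.72 [0.009 0.018] rect [497.8 -16.9] [10.3 21.7]
handle [318. 234.] [291 167  56 136] [ 0.4428 -0.119 ] ang 161.2 [0.021 0.058] rect [ 444.4 -119.6] [21.2 58.4]
handle [243. 322.] [237 289  17  63] [ 0.4711 -0.1628] ang 154.63 [0.005 0.033] rect [ 470.9 -162.3] [ 6.1 32.4]
```

>>> jog_arm(deltas=[[[-0.0001, 0.0048, 0, 2], [-0.0001, 0.0048, 0, 2], [-0.0001, 0.0048, 0, 2], [-0.0001, 0.0048, 0, 2], [-0.0001, 0.0048, 0, 2], [-0.0001, 0.0048, 0, 2]]])

```text
time: 6.83
tcp_pos: [0.4745, -0.1023, 0.2689]
orientation: [0.013, 0.265, 0.964, 0.007]
force: [0.5, 0.8, -0.3]
width: 0.249
```

```bash
cat > g.py <<'E'
from h import *
from scipy.spatial.transform import Rotation as Ro
st=r.read_state(); w,x,y,z=st["orientation"]; Rt=Ro.from_quat([x,y,z,w]).as_matrix()
g=st["tcp_pos"]+.147*Rt[:,2]; C=np.array([.597,-.172]); d=g[:2]-C
a=np.arctan2(Rt[1,0],Rt[0,0])
print("t",st["time"],"grasp",g.round(4),"rad",np.hypot(*d).round(4),"ang",np.degrees(np.arctan2(d[1],d[0])).round(2),"toolx",np.degrees(a).round(2),"tilt",Rt[:,2].round(4),"F",st["force"].round(1),"T",st["torque"].round(2),"w",round(st["width"],3))
print("implied pan centre",(g[:2]-.1374*np.array([np.cos(a-.009),np.sin(a-.009)])).round(4))
tgt=np.radians(128.2); G=C+.1374*np.array([np.cos(tgt),np.sin(tgt)]); e=np.r_[G,.122]-g
print("to go tool",(Rt.T@e).round(4),"yaw",(np.degrees(a)-128.7).round(2))
E
python3 g.py; python3 w.py pics/w6.png | grep -E "handle|yellow" | head -4
```

```text
t 6.8333 grasp [ 0.4789 -0.1014  0.122 ] rad 0.1376 ang 149.12 toolx 149.22 tilt [ 0.0298  0.0065 -0.9995] F [ 0.5  0.8 -0.3] T [-0.14 -0.09  0.15] w 0.249
implied pan centre [ 0.5963 -0.1728]
to go tool [-0.0093  0.049   0.0012] yaw 20.52
yellow [549. 155.] [472 107 166  96] [0.5119 0.0425] ang -132.5 [0.041 0.095] rect [512.9  42.2] [96.7 41.6]
yellow [415. 177.] [385 154  61  47] [ 0.4824 -0.0329] ang -138.35 [0.021 0.033] rect [484.8 -33.2] [34.8 23.9]
handle [318. 234.] [290 166  57 137] [ 0.4568 -0.0882] ang 149.05 [0.021 0.058] rect [458.2 -89. ] [21.3 58.8]
handle [242. 320.] [237 288  15  64] [ 0.4741 -0.1364] ang 141.28 [0.004 0.033] rect [ 474.4 -136.4] [ 4.8 32.9]
```

View pics/w6.png

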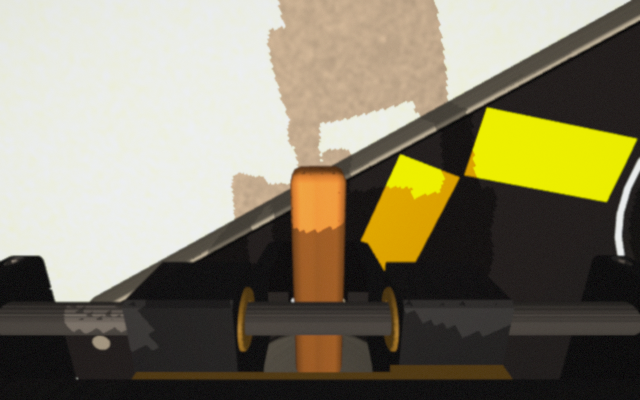

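The handle (columns 290–346) turns with the gripper. The stripe lies right of it around (410, 210), about 20.5° still to go.

>>> jog_arm(deltas=[[[-0.0001, 0.0048, 0, 2], [-0.0001, 0.0048, 0, 2], [-0.0001, 0.0048, 0, 2], [-0.0001, 0.0048, 0, 2], [-0.0001, 0.0048, 0, 2], [-0.0001, 0.0048, 0, 2], [-0.0001, 0.0048, 0, 2], [-0.0001, 0.0048, 0, 2], [-0.0001, 0.0048, 0, 2], [-0.0001, 0.0048, 0, 2], [0, 0, 0, 0]]])

```text
time: 7.8
tcp_pos: [0.5101, -0.0662, 0.2693]
orientation: [0.018, 0.428, 0.904, 0.008]
force: [0.5, 1.2, -0.8]
width: 0.244
```

```bash
python3 g.py; python3 w.py pics/w7.png | grep -E "handle|yellow" | head -4
```

```text
t 7.8 grasp [ 0.5159 -0.0663  0.1224] rad 0.1333 ang 127.5 toolx 129.27 tilt [ 3.950e-02 -7.000e-04 -9.992e-01] F [ 0.5  1.2 -0.8] T [0.09 0.16 0.13] w 0.244
implied pan centre [ 0.6019 -0.1734]
to go tool [ 0.0042 -0.0016  0.0003] yaw 0.57
yellow [437.  79.] [345  28 177 106] [0.5131 0.0441] ang -131.12 [0.041 0.1  ] rect [512.9  42.2] [96.3 41.5]
yellow [313. 152.] [281 135  71  46] [ 0.4853 -0.0302] ang -134.5 [0.021 0.043] rect [488.6 -32.1] [41.5 26.8]
handle [318. 234.] [290 167  56 136] [ 0.4995 -0.0468] ang 129.73 [0.021 0.058] rect [500.7 -48. ] [21.2 58.9]
handle [243. 321.] [237 288  17  64] [ 0.4998 -0.0982] ang 121.93 [0.005 0.034] rect [500.  -97.7] [ 6.2 32.9]
```

View pics/w7.png

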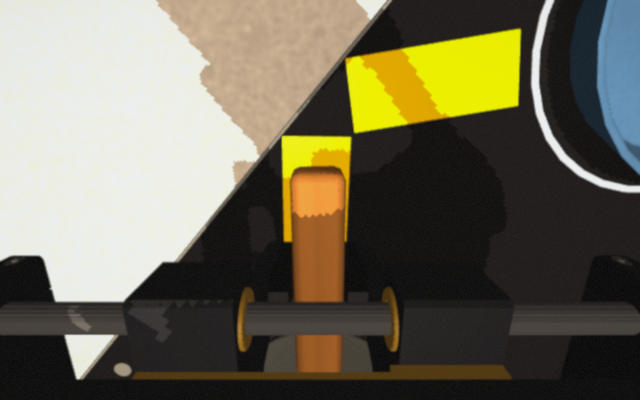

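The handle now lies over the stripe (columns 282–351, rows 135–242) with its end near the stripe's outer end. I'll release and lift next.

>>> jog_arm(deltas=[[[0, 0, 0, 0], [0, 0, 0, 0], [0, 0, 0, 0], [0, 0, 0, 0], [0, 0, 0, 0], [0, 0, 0, 0], [0, 0, 0, 0], [0, 0, 0, 0]]], hand=0)

```text
time: 8.52
tcp_pos: [0.5081, -0.0672, 0.2689]
orientation: [0.017, 0.426, 0.904, 0.008]
force: [-0.1, 0.3, -0.2]
width: 0.833
```

```bash
python3 g.py; python3 w.py pics/w8.png | grep -E "handle|yellow" | head -4
```

```text
t 8.5167 grasp [ 0.5135 -0.0673  0.122 ] rad 0.1339 ang 128.59 toolx 129.48 tilt [ 3.660e-02 -4.000e-04 -9.993e-01] F [-0.1  0.3 -0.2] T [ 0.02  0.01 -0.03] w 0.833
implied pan centre [ 0.5999 -0.1741]
to go tool [ 0.0034  0.001  -0.    ] yaw 0.78
yellow [473.  74.] [404  30 123  91] [0.524 0.058] ang -144.76 [0.04 0.06] rect [522.7  53.3] [66.6 41.6]
yellow [381.  95.] [350  55  68  81] [0.4918 0.0171] ang 153.14 [0.031 0.04 ] rect [492.5  18.9] [34.4 41.3]
yellow [318. 155.] [286 136  71  63] [ 0.4855 -0.0312] ang -128.42 [0.024 0.045] rect [492.  -36.2] [41.3 37.7]
handle [323. 235.] [295 168  55 135] [ 0.4985 -0.0466] ang 130.03 [0.021 0.058] rect [499.7 -47.9] [21.2 58.3]
```

View pics/w8.png

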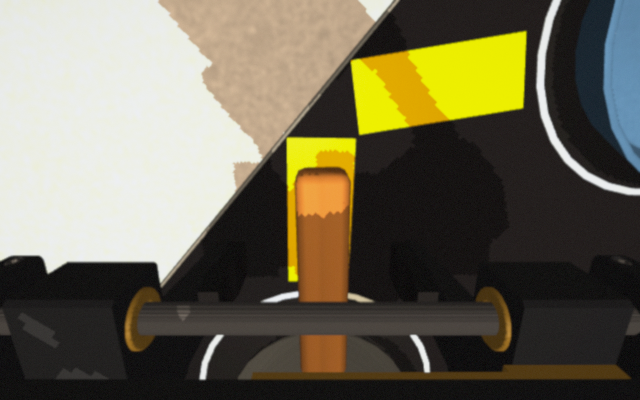

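The fingers are open and clear of the handle, so I'll lift straight up and back off a little.

>>> jog_arm(deltas=[[[0, 0, -0.01, 0], [0, 0, -0.015, 0], [0, 0, -0.02, 0], [0, 0, -0.02, 0], [0, 0, -0.02, 0], [0, 0, -0.02, 0], [0, 0, -0.02, 0], [0.01, 0, -0.01, 0], [0, 0, 0, 0], [0, 0, 0, 0], [0, 0, 0, 0]]])

```text
time: 9.48
tcp_pos: [0.4946, -0.0581, 0.414]
orientation: [0.016, 0.426, 0.904, 0.008]
force: [-0.7, 0.9, 0.0]
width: 0.997
```

```bash
python3 w.py pics/w9.png | head -6; python3 - <<'E'
from h import *
f=r.grab_frame("scene"); save(f,"pics/s9.png")
C=np.array([.597,-.172,.06]);
for k,z in [("milk_pan",.06),("handle_end",.122),("skillet",.06)]:
    for q in r.mark_of(f,k)[:1]: print(k,q["confidence"],np.round(atz(f,q["position"],z),3))
E
```

```text
t 9.4833 tcp [ 0.4946 -0.0581  0.414 ] xang 129.51 z [ 3.630e-02 -1.000e-04 -9.993e-01] F [-0.7  0.9  0. ] w 0.997
yellow [386. 106.] [336  78  99  58] [0.5124 0.0426] ang -130.72 [0.042 0.099] rect [512.8  42.3] [97.7 42.9]
yellow [320. 144.] [300 135  41  27] [ 0.4855 -0.0273] ang -145.51 [0.019 0.043] rect [487.8 -31.3] [41.8 26.1]
yellow [305. 200.] [300 172  10  52] [ 0.5115 -0.0857] ang 128.3 [0.009 0.063] rect [509.8 -84.1] [10.1 58.4]
handle [321. 205.] [308 151  26 108] [ 0.512  -0.0625] ang 129.97 [0.021 0.099] rect [513.1 -63.8] [21.9 98.2]
handle [106. 320.] [ 91 288  41  64] [ 0.4261 -0.2827] ang 107.31 [0.027 0.082] rect [ 428.1 -280.4] [32.4 78.7]
milk_pan 0.63 [ 0.605 -0.164  0.06 ]
handle_end 0.73 [ 0.496 -0.033  0.122]
skillet 0.81 [0.601 0.149 0.06 ]
```

View pics/w9.png

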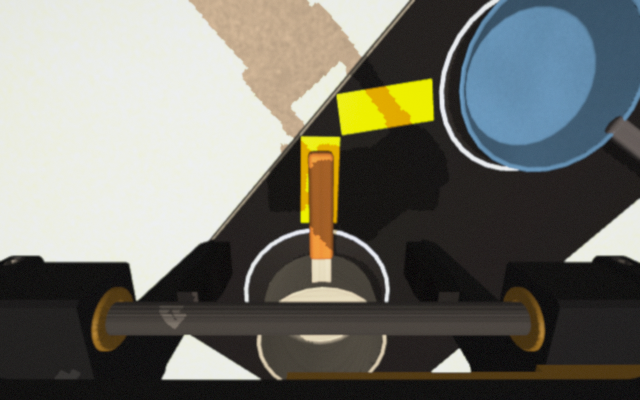

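View pics/s9.png

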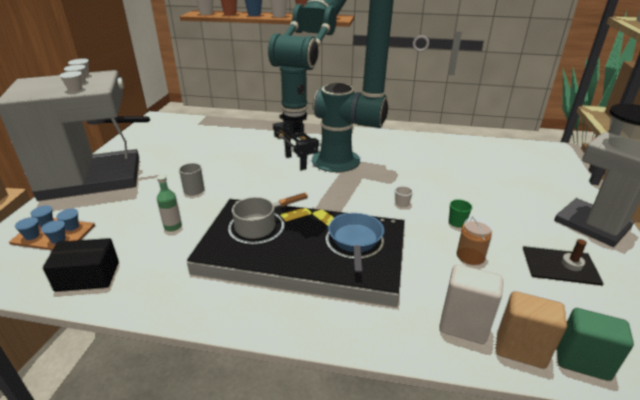

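```bash
python3 -c "
from cell import r
print(r.job_done())"
```

```text
the job is handed in; nothing more can be done
None
```

I gripped the milk pan's handle at its middle and turned it about 32° in place, so it now lies over the right ring's yellow stripe. I then opened the gripper, lifted clear and handed the job in at about 9.7 s. No verdict is reported.

| Last check (wrist camera, after release) | Measured | Limit |
|---|---|---|
| Handle end to outer end of the stripe | about 2 mm | 35 mm |
| Pan centre to ring centre | about 6 mm | 25 mm |
| Handle angle to the stripe | about 2° | not judged |

- **Gripper:** it is fully open, about 140 mm above the handle, and the last force readings were below 1.2 N.
- **Disagreement:** the scene-camera network put the handle end about 18 mm from the stripe end and the pan centre about 11 mm off. Both are within limits, and I trusted the closer wrist view.
- **Other items:** the skillet read 10 mm or less from its first positions, about the networks' own scatter. I only looked over the cups, jug, jar and bottle in the final picture, where they appear unmoved.
- **Not measured:** I did not measure the pan's tilt, height or speed; it appears flat in the final pictures.

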